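# Open the coffee machine's water-filter box

## Task

Open the water-filter box on the coffee counter: press its snap tab fully in with a fingertip, then push the released cover along its guides until the filter well is completely uncovered, leaving the cover lying flat on the landing deck at the box's other end. Never lift the cover, and leave the other things on the counter where they stand.

Things in the scene. Friction and masses are not known exactly. Their poses are not given: they have to be found in the camera images.
- filter_box: grey water-filter box, fixed to the counter, 128 (its x) x 290 (its y) x 64 mm high, brass pipe stubs at its -y end. Origin: centre of its underside, z up. Seat ledges and steel landing deck are 50 mm above the counter; a rim 14 mm higher runs all round (inner faces at y = -133 and 133, x = -52 and 52 mm). The cover slides along +y with 2 mm play each side
- well (a point): centre of the mouth of the filter well, 50 mm above the counter, in the box's -y half (y = -76 mm in the box's frame): 72 (x) x 90 mm (y), a white cartridge in it, hidden under the seated cover. The open +y half of the box is the landing deck
- cover_mid (a point): centre of the top face of the loose white plastic cover, 64 mm above the counter, axes as the box's. Cover 100 (x) x 110 (y) x 14 mm, the lowest 4 mm being side runners, so its belly clears the deck by 4 mm; 0.13 to 0.25 kg, slides easily. Seated: y = -76 mm in the box's frame, the rear rim bars -y. The well is uncovered after 100 mm of travel to +y; the end rim stops it after 154 mm
- cover: the same loose cover; origin at the centre of its underside, 14 mm below cover_mid
- rib (a point): middle of the rear (-y) face of the cover's cross rib, the face to push on, 18 mm to +y of cover_mid. The rib is 64 (x) x 8 (y) x 18 mm high and stands on the cover's top, from 64 to 82 mm above the counter; behind it are 73 mm of flat cover
- tab_top (a point): centre of the top of the snap tab: a black plastic block with grooved top, 36 (x) x 46 mm (y), in a slot of the deck, 3 mm in front (+y) of the seated cover, at x = 0, y = 5 mm of the box. Fully out its top is 12 mm above the deck (62 above the counter) and bars the cover; fully in it is 1.5 mm above the deck and the cover passes over it
- tab (a joint): how far the snap tab is pressed straight down, in m: 0 fully out, 0.0105 fully in; the cover is released from 0.0085. About 5 N moves it; it stays where it is pushed and does not spring back. It starts out, 0 to 1.5 mm in
- tamper: steel coffee tamper, 54 mm wide, 73 mm high, beside the box; leave it alone. Origin: centre of its underside
- espresso_cup: white espresso cup, 62 mm wide, 55 mm high, beside the box; leave it alone. Origin: centre of its underside
- cartridge: spare white filter cartridge standing upright, 38 mm wide, 82 mm high, beside the box; leave it alone. Origin: centre of its underside
- milk_jug: steel milk jug, 84 mm wide, 95 mm high; leave it alone. Origin: centre of its underside
- sugar_jar: glass sugar jar with steel cap, 84 mm wide, 120 mm high; leave it alone. Origin: centre of its underside
- soap_pump: steel soap pump, 68 mm wide, 157 mm high; leave it alone. Origin: centre of its underside
Mind the look-alikes: they are no part of the job. Of the things like the cover, leave any that is blue; of the rest the smaller one is meant.

How it is judged:
By the outcome, as a careful person would: the job done as asked, in the order asked, and still so for the second after the job is handed in, with the robot touching nothing.
It also fails if it takes over 40 s, if anything falls off the work surface, if the arm or the gripper's body presses on something with over 40 N, if the wrist force passes 120 N, or if a joint passes its speed limit or range.

## Robot

A 6-joint arm with a two-finger parallel gripper is mounted at the origin on the work surface. World frame = base frame: x ahead of the robot, y to its left, z up, the work surface at z = 0. Lengths are in m, angles in rad, forces in N, time in s.
With the tool pointing down it reaches from about 0.375 to 0.975 m from the base axis. Payload 3.8 kg.
Tool frame: the origin (TCP) lies where the fingers leave the gripper's body, on its centre line; the fingertips stand 73 mm ahead of it and the grasp point (between the pads) lies 54 mm ahead of it (nose_length is the distance from the TCP to the fingertips, in m); z points along the fingers, y is the line along which they close (so a half turn about z gives the same grasp; the last joint's range is limited). The gripper opens to 85 mm and grips with 20 to 120 N. Pads are 22 mm wide; open, the fingers measure 114 mm over their backs; the gripper's body (76 mm by 85 mm) begins 54 mm behind the grasp point. The pads swing forward as they close: fully open they stand 13 mm farther back than shut.
Start: joints at [-1.378, 0.264, 1.604, -0, 1.274, -0.037], TCP at [0.154, -0.657, 0.304] pointing down, gripper open.
Joint ranges: [-2.63, 2.63], [-0.94, 2.18], [0.31, 2.57], [-1.31, 4.45], [0, 2.66], [-2.55, 2.55]. Speed limits (rad/s): [2.57, 2.57, 3.14, 3.14, 3.14, 3.14].

## Interface

Orientations are given as a rotation vector (axis times angle).
In Python, from workcell import read_state, read_camera, calibration, finish_job, look_for, cut_out, tip_of, nose_length gives the robot as it stands.
- The arm moves only by the tool step_arm, never from a script. Its argument "targets" is a list of rows, each a list of 3 entries, a list of its own where there are three numbers: the turn, a rotation vector about the tool's x, y, z in rad, then the shift along the tool's x, y, z in mm, then the finger opening in mm, from 0 to 85.4. In form: [[[ax, ay, az], [x, y, z], grip], ...]. A call has 1 to 5 rows; each row shifts and turns the commanded pose from where the row before left it, along the tool's axes as they then stand; what a row does not reach is not made up. A row lasts 1/12 s, in which the tool goes at most 41.7 mm and 7.16 degrees, less where a joint would pass 70% of its speed; a pose out of reach is approached as far as the arm can. A call with a gripper value outside its range is refused whole. The fingers move at their own pace and stop on an object; "grip_force" is the grip in N (left out, the last holds). Time passes only in rows, so rows that do not move let the fingers close. It gives the time, the measured TCP pose, the force, the opening and the grip force at its end, in the units of the state.
- read_state(): the state, without advancing time (a new reading comes with each control period).
- read_camera(name): name is "side" or "top"; returns the picture (384x512x3 uint8, red, green, blue); there is no depth.
- calibration(name): a dict with "camera_matrix" (3x3 intrinsics, pixels), "R" (3x3) and "t" (3): a world point X has camera coordinates R X + t. Camera axes: x right, y down, z forward; pixel columns grow to the right and rows downward; lengths in m; the calibration is good to about 2 mm. A picture is of the moment at which its call begins. calibration takes no time and is no camera call.
- finish_job(): hands the job in; it is judged then, once.
Trained networks look in the newest picture that a camera, given by its name, has taken for a name from the list of things; names that differ only in an ending like _2 or _b are one class to them, and where a whole thing is asked for, a point or a joint stands for the part that bears it (a point fixed in the world has none). Each returns a list of dicts, best first, with "score" (0 to 1); they miss things now and then, are a little off and sometimes report something else, mostly with a low value. They report only what shows in the picture. A call takes as long as a camera call. They do not tell look-alikes from the thing itself.
- look_for(camera, query): "extent" ([left, top, right, bottom] in pixels, round what is visible of it).
- cut_out(camera, query): "region" (384x512 bool, what is visible of it) and "extent" ([left, top, right, bottom] in pixels, round what is visible of it).
- tip_of(camera, query): "at" ([row, column] in pixels: a listed point, or the origin of a listed thing).
The state is a dict: "time": time; "q": joint angles; "joint_vel": joint speeds; "joint_torque": joint torques, N m; "tool_pos": TCP position; "tcp_rot": TCP orientation; "wrist_force": force on the tool from outside, world axes, zero at the start; "torque": the same for the moment, N m; "width": opening from 0.0 (shut) to 1.0 (fully open); "grip_force": force on a finger pad.
Only numpy, scipy, OpenCV 4.12 (cv2) and the standard library are available. Lean on these libraries where they do the work, as an engineer would, in place of code of your own. Each camera call takes 0.05 s, during which the arm holds its last target. There are 200 camera calls.

## Working session

There is one attempt and no reset: what is moved stays moved. The work goes in short steps, Python scripts to look and compute and a tool call to move; the robot and the scene stay as the last step left them, time stands still between calls to the robot, and variables do not carry over. Pictures are saved under pics/ and viewed, at most 10 in all, crops included, and the job is handed in when it is done.

Besides the shell and the picture viewer there is one more tool, called after ">>>" as name(argument=value, ...) on one line, values as JSON. step_arm: Moves the arm, as the interface text tells. Its arguments: {"type":"object","properties":{"targets":{"type":"array","items":{"type":"array"}},"grip_force":{"type":"number"}},"required":["targets"]}

```bash
mkdir -p pics
python3 - <<'E'
from workcell import *
import cv2,numpy as np
for c in("top","side"):
    im=read_camera(c); cv2.imwrite(f"pics/{c}0.png",im[:,:,::-1])
    for q in("filter_box","cover","tab"):
        for d in look_for(c,q)[:4]: print(c,q,round(d["score"],2),np.round(d["extent"]))
    for q in("cover_mid","rib","tab_top","well","filter_box"):
        for d in tip_of(c,q)[:4]: print(c,q,round(d["score"],2),np.round(d["at"],1))
    k=calibration(c);print(k)
s=read_state();print(s["tool_pos"],s["tcp_rot"],s["time"],s["width"])
print(nose_length if not callable(nose_length) else nose_length())
E
```

```text
top filter_box 0.75 [160. 160. 270. 240.]
top filter_box 0.22 [216. 191. 262. 233.]
top cover 0.73 [213. 190. 262. 235.]
top cover 0.69 [293. 166. 336. 212.]
top cover 0.68 [280. 241. 339. 304.]
top tab 0.72 [ 87. 164. 129. 200.]
top tab 0.64 [204. 191. 222. 211.]
top cover_mid 0.91 [184.4 318.6]
top cover_mid 0.88 [269.3 307.7]
top cover_mid 0.65 [209.6 239.3]
top rib 0.83 [265.1 300.8]
top rib 0.78 [185.4 321.6]
top rib 0.68 [210.3 233.4]
top tab_top 0.68 [200.3 211.5]
top filter_box 0.7 [199.5 216.5]
top filter_box 0.56 [214.5 238.5]
{'camera_matrix': array([[348.18662875,   0.        , 256.683435  ],
       [  0.        , 348.18662875, 196.02348461],
       [  0.        ,   0.        ,   1.        ]]), 'R': array([[-0.01192685, -0.99992786,  0.00142172],
       [-0.99000686,  0.0116087 , -0.14054057],
       [ 0.14051393, -0.00308372, -0.9900739 ]]), 't': array([0.00586837, 0.52574271, 0.99362163])}
side filter_box 0.67 [161. 201. 288. 292.]
side cover 0.97 [227. 205. 282. 248.]
side cover 0.69 [314. 199. 374. 253.]
side cover 0.65 [268. 167. 305. 194.]
side cover_mid 0.95 [223.5 251.1]
side cover_mid 0.75 [175.9 286.7]
side cover_mid 0.57 [221.9 348.3]
side rib 0.87 [171.9 286. ]
side rib 0.78 [219.6 340.2]
side tab_top 0.56 [234.7 222. ]
side well 0.52 [236.2 222.1]
side well 0.49 [227.6 253.6]
side filter_box 0.68 [251.3 224.3]
{'camera_matrix': array([[492.94822027,   0.        , 251.13587318],
       [  0.        , 492.94822027, 194.45645132],
       [  0.        ,   0.        ,   1.        ]]), 'R': array([[-0.76221262, -0.64708926, -0.01753327],
       [-0.45800314,  0.55823146, -0.691817  ],
       [ 0.45745497, -0.51928135, -0.72185998]]), 't': array([0.40344797, 0.31605416, 1.1029323 ])}
[ 0.1537526  -0.65725638  0.30391329] [3.12082104e+00 3.60204018e-01 9.11234396e-07] 0.9 0.999907264022287
0.0726
```

Run:
```python
import cv2
for c,(a,b,x,y) in {"top":(130,310,70,350),"side":(140,320,130,400)}.items():
    im=cv2.imread(f"pics/{c}0.png")[a:b,x:y]; cv2.imwrite(f"pics/{c}0c.png",cv2.resize(im,(800,int(800*im.shape[0]/im.shape[1])),interpolation=cv2.INTER_CUBIC))
```

```text
(no output)
```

View pics/top0c.png

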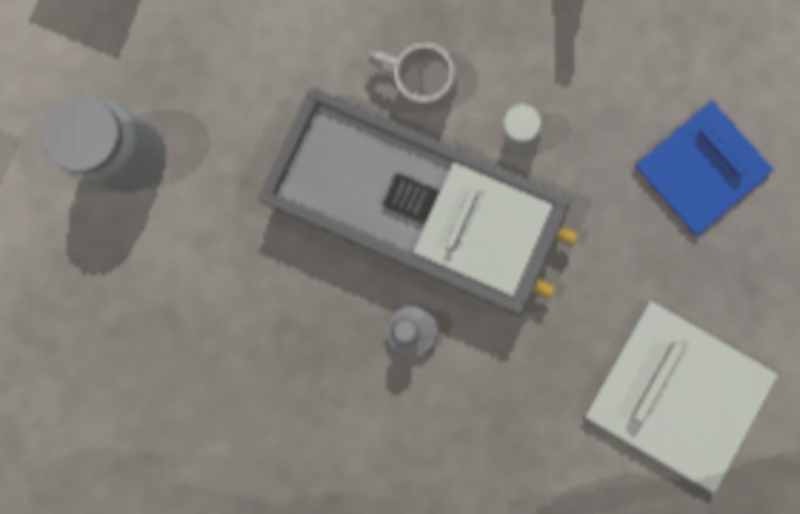

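View pics/side0c.png

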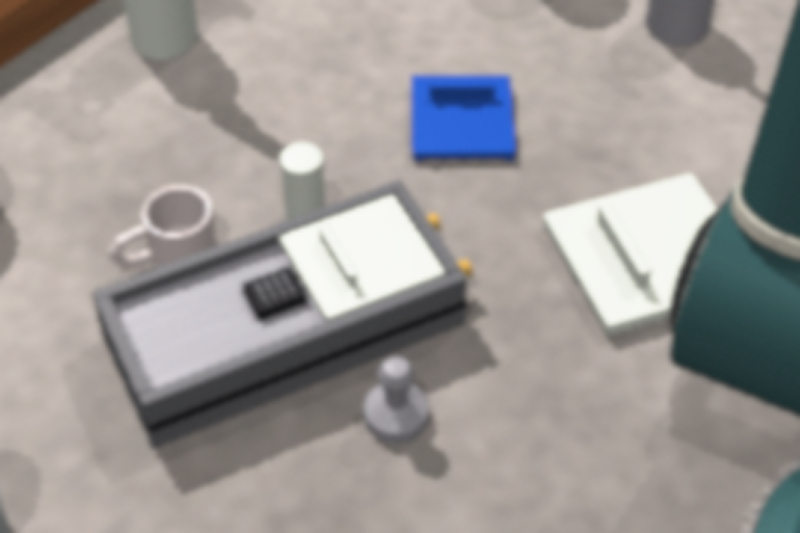

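Both views show the box yawed about -23°. The small white cover is seated at its pipe end (top crop about 485,230) and the tab is beside it at 410,197. The blue cover and the larger white one are decoys lying apart. Next I fit the box pose from the corners.

```bash
cat > h.py <<'E'
import numpy as np
from workcell import *
from scipy.spatial.transform import Rotation as Ro
def proj(c,X):
    k=calibration(c); p=(np.asarray(X)@k["R"].T+k["t"])@k["camera_matrix"].T
    return p[...,:2]/p[...,2:]
def box(p,P):
    c,s=np.cos(p[2]),np.sin(p[2]);P=np.asarray(P,float)
    return np.stack([p[0]+c*P[...,0]-s*P[...,1],p[1]+s*P[...,0]+c*P[...,1],P[...,2]],-1)
E
python3 - <<'E'
from h import *
import cv2
from scipy.optimize import least_squares
B=[(.064,.145,.064),(.064,-.145,.064),(-.064,-.145,.064),(-.064,.145,.064)]
C=[(.05,-.021,.064),(.05,-.131,.064),(-.05,-.131,.064),(-.05,-.021,.064)]
P=np.array(B+C)
crop={"top":[(313,92),(570,203),(522,310),(263,200),(455,163),(553,203),(515,295),(415,250)],
"side":[(97,293),(400,183),(465,280),(150,402),(281,237),(395,197),(443,270),(328,318)]}
obs={"top":np.array(crop["top"])*.35+[70,130],"side":np.array(crop["side"])*.3375+[130,140]}
f=lambda p,cs=("top","side"):np.concatenate([(proj(c,box(p,P))-obs[c]).ravel() for c in cs])
for cs in(("top",),("side",),("top","side")):
    r=least_squares(f,[.6,0,-.4],args=(cs,),loss="soft_l1");print(cs,r.x,np.sqrt(np.mean(f(r.x,cs)**2)))
p=r.x;np.save("p.npy",p)
out=[]
for c,(a,b,x,y) in {"top":(150,250,150,280),"side":(190,300,150,300)}.items():
    im=cv2.imread(f"pics/{c}0.png")[a:b,x:y];s=5 if c=="top" else 5
    im=cv2.resize(im,None,fx=s,fy=s,interpolation=cv2.INTER_CUBIC)
    for L in(B,C,[(.018,.028,.062),(.018,-.018,.062),(-.018,-.018,.062),(-.018,.028,.062)]):
        q=((proj(c,box(p,L))-[x,y*0+a]+.5)*s).astype(int);cv2.polylines(im,[q],True,(0,0,255),1)
    cv2.imwrite(f"pics/{c}fit.png",im)
names={"top":{"tab_top":(0,.005,.062),"cover_mid":(0,-.076,.064),"rib":(0,-.058,.073)}}
for c in("top","side"):
    for n,X in names["top"].items(): print(c,n,proj(c,box(p,X)))
for n,X in names["top"].items(): print(n,box(p,X))
E
```

```text
('top',) [ 0.51334865  0.1185168  -0.41616906] 1.0333591369460502
('side',) [ 0.51187328  0.11972528 -0.41983236] 0.9914675068436476
('top', 'side') [ 0.51260725  0.11892988 -0.4177366 ] 1.025242912939717
top tab_top [213.80113419 199.13374348]
top cover_mid [239.49803981 210.10803585]
top rib [233.54747708 207.30022119]
side tab_top [223.14339065 237.11622194]
side cover_mid [252.3580778  225.47124594]
side rib [245.86057985 225.61013943]
tab_top [0.51463572 0.12349993 0.062     ]
cover_mid [0.48177461 0.04946515 0.064     ]
rib [0.48907707 0.06591733 0.073     ]
```

View pics/topfit.png

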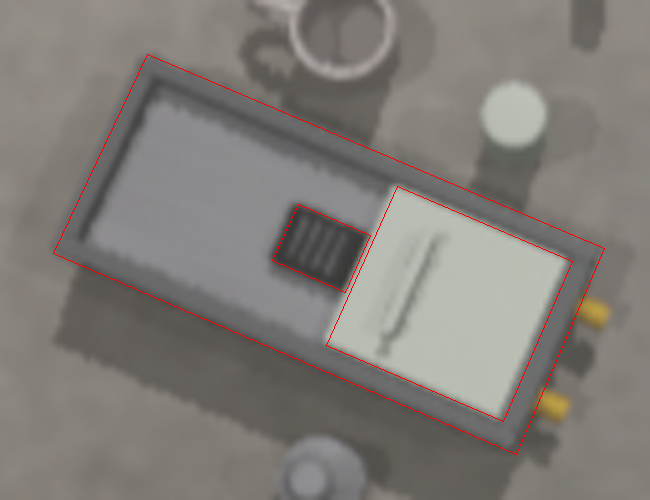

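View pics/sidefit.png

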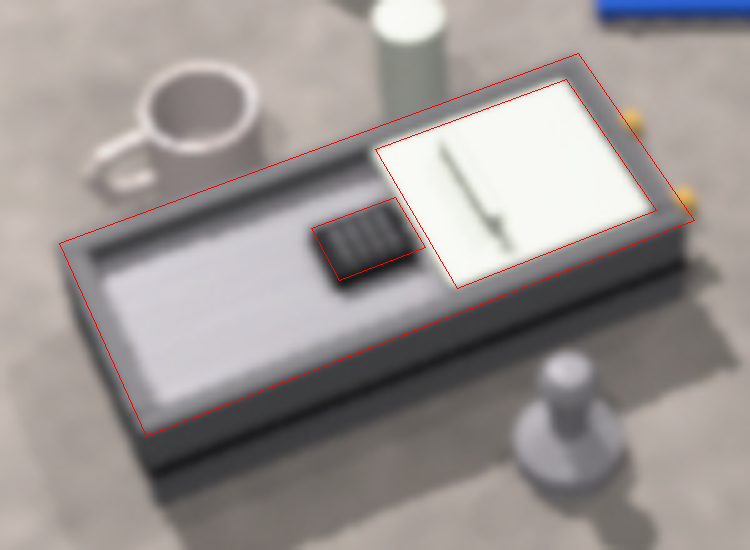

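The overlays match the box, cover and tab to about 1 px, so the fit is good. Next is a helper that gives the remaining move in tool axes.

```bash
cat >> h.py <<'E'
def left(P,rows=5):
    "plan to bring fingertip to box point P (m), tool x = box y, tool y = box x, z down"
    p=np.load("p.npy");s=read_state();R=Ro.from_rotvec(s["tcp_rot"])
    c,sn=np.cos(p[2]),np.sin(p[2])
    T=Ro.from_matrix(np.array([[-sn,c,0],[c,sn,0],[0,0,-1.]]).T)
    tip=s["tool_pos"]+R.apply([0,0,nose_length if not callable(nose_length) else nose_length()])
    d=tip-[p[0],p[1],0]; print("t",round(s["time"],2),"tip in box mm",np.round(1e3*np.array([c*d[0]+sn*d[1],-sn*d[0]+c*d[1],d[2]]),1),"F",np.round(s["wrist_force"],1),"width",round(s["width"],2),"q",np.round(s["q"],2))
    e=(R.inv()*T).as_rotvec(); D=(box(p,P)-tip)*1e3
    print("turn",np.round(e,3),"shift now",np.round(R.inv().apply(D),1),"shift turned",np.round(T.inv().apply(D),1))
    for i in range(rows):
        st=e*min(1,.12/max(np.linalg.norm(e),1e-9)); R2=R*Ro.from_rotvec(st)
        m=D*min(1,40/max(np.linalg.norm(D),1e-9))
        print(np.round(st,3),"pre",np.round(R.inv().apply(m),0),"post",np.round(R2.inv().apply(m),0)); D=D-m; R=R2; e=(R.inv()*T).as_rotvec()
E
python3 -c "
from h import *
left((0,.006,.2),9)"
```

```text
t 0.9 tip in box mm [ -13.1 -855.   231.3] F [ 0.7 -0.2 -0.5] width 1.0 q [-1.38  0.26  1.6  -0.    1.27 -0.04]
turn [ 0.     0.    -0.923] shift now [ 529.9 -678.8   31.3] shift turned [861.   13.1  31.3]
[ 0.    0.   -0.12] pre [ 25. -32.   1.] post [ 28. -28.   1.]
[ 0.    0.   -0.12] pre [ 28. -28.   1.] post [ 31. -25.   1.]
[ 0.    0.   -0.12] pre [ 31. -25.   1.] post [ 34. -21.   1.]
[ 0.    0.   -0.12] pre [ 34. -21.   1.] post [ 36. -17.   1.]
[ 0.    0.   -0.12] pre [ 36. -17.   1.] post [ 38. -12.   1.]
[ 0.    0.   -0.12] pre [ 38. -12.   1.] post [39. -7.  1.]
[ 0.    0.   -0.12] pre [39. -7.  1.] post [40. -3.  1.]
[ 0.     0.    -0.083] pre [40. -3.  1.] post [40.  1.  1.]
[-0. -0. -0.] pre [40.  1.  1.] post [40.  1.  1.]
```

>>> step_arm(targets=[[[0,0,-0.12],[25,-32,0],0],[[0,0,-0.12],[28,-28,0],0],[[0,0,-0.12],[31,-25,0],0],[[0,0,-0.12],[34,-21,0],0],[[0,0,-0.12],[36,-17,0],0]], grip_force=60)

```text
time: 1.32
tool_pos: [0.237, -0.4738, 0.3038]
tcp_rot: [2.872, 1.274, 0.0]
wrist_force: [0.8, 0.7, -0.5]
width: 0.3
grip_force: 0.0
```

>>> step_arm(targets=[[[0,0,-0.12],[38,-12,0],0],[[0,0,-0.12],[39,-7,0],0],[[0,0,-0.083],[40,-3,0],0],[[0,0,0],[40,1,0],0],[[0,0,0],[40,1,0],0]])

```text
time: 1.73
tool_pos: [0.3216, -0.2929, 0.3042]
tcp_rot: [2.634, 1.711, 0.001]
wrist_force: [-0.0, -0.4, 0.1]
width: -0.001
grip_force: 0.0
```

```bash
python3 -c "
from h import *
left((0,.006,.12),1)"
```

```text
t 1.73 tip in box mm [  -7.4 -454.   231.6] F [-0.  -0.4  0.1] width -0.0 q [-0.8  -0.21  2.09  0.    1.26 -0.38]
turn [ 0.001  0.    -0.001] shift now [460.    7.  111.5] shift turned [460.    7.4 111.6]
[ 0.001  0.    -0.001] pre [39.  1.  9.] post [39.  1.  9.]
```

>>> step_arm(targets=[[[0,0,0],[41,1,0],0],[[0,0,0],[41,1,0],0],[[0,0,0],[41,1,0],0],[[0,0,0],[41,1,0],0],[[0,0,0],[41,1,0],0]])

```text
time: 2.15
tool_pos: [0.4095, -0.1075, 0.3045]
tcp_rot: [2.633, 1.711, 0.002]
wrist_force: [-0.2, 0.1, -0.3]
width: 0.004
grip_force: 0.0
```

>>> step_arm(targets=[[[0,0,0],[41,1,0],0],[[0,0,0],[41,1,0],0],[[0,0,0],[41,0,0],0],[[0,0,0],[41,0,0],0],[[0,0,0],[41,0,0],0]])

```text
time: 2.57
tool_pos: [0.4946, 0.0794, 0.3043]
tcp_rot: [2.633, 1.712, 0.001]
wrist_force: [0.5, -0.7, 0.4]
width: -0.001
grip_force: 0.0
```

>>> step_arm(targets=[[[0,0,0],[40,0,20],0],[[0,0,0],[10,0,35],0],[[0,0,0],[0,0,35],0],[[0,0,0],[0,0,20],0],[[0,0,0],[0,0,0],0]])

```text
time: 2.98
tool_pos: [0.5096, 0.1203, 0.1897]
tcp_rot: [-2.63, -1.712, 0.015]
wrist_force: [-1.5, 0.1, -1.1]
width: 0.002
grip_force: 0.0
```

Run:
```python
from h import *
import cv2
left((0,.006,.064),1)
for c,(a,b,x,y) in {"top":(150,250,150,280),"side":(150,300,130,320)}.items():
    im=read_camera(c)[a:b,x:y,::-1]; cv2.imwrite(f"pics/{c}1.png",cv2.resize(im,None,fx=4,fy=4,interpolation=cv2.INTER_CUBIC))
```

```text
t 2.98 tip in box mm [ -3.9  -0.4 117.1] F [-1.5  0.1 -1.1] width 0.0 q [ 0.18  0.09  2.03 -0.    1.03  0.6 ]
turn [-0.009  0.006  0.001] shift now [ 6.7  4.4 53. ] shift turned [ 6.4  3.9 53.1]
[-0.009  0.006  0.001] pre [ 5.  3. 40.] post [ 5.  3. 40.]
```

View pics/side1.png

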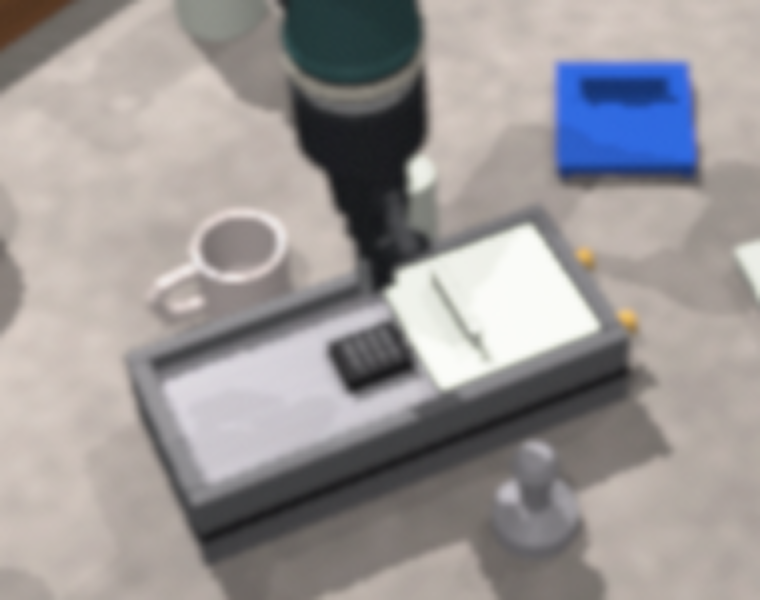

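The tip is above the tab (crop about 385,280) and nothing has been disturbed. I'll descend next.

>>> step_arm(targets=[[[0,0,0],[5,3,25],0],[[0,0,0],[0,0,15],0],[[0,0,0],[0,0,5],0],[[0,0,0],[0,0,0],0],[[0,0,0],[0,0,0],0]])

```text
time: 3.5
tool_pos: [0.5192, 0.1237, 0.1521]
tcp_rot: [2.634, 1.711, 0.004]
wrist_force: [0.1, -0.4, 0.5]
width: 0.002
grip_force: 0.0
```

```bash
python3 -c "
from h import *
left((0,.006,.0515),1)"
```

```text
t 3.5 tip in box mm [ 4.3  7.1 79.5] F [ 0.1 -0.4  0.5] width 0.0 q [0.19 0.14 2.05 0.   0.95 0.61]
turn [ 0.002 -0.002 -0.001] shift now [-1.2 -4.4 28. ] shift turned [-1.1 -4.3 28. ]
[ 0.002 -0.002 -0.001] pre [-1. -4. 28.] post [-1. -4. 28.]
```

>>> step_arm(targets=[[[0,0,0],[0,-4,12],0],[[0,0,0],[0,0,4],0],[[0,0,0],[0,0,3],0],[[0,0,0],[0,0,3],0],[[0,0,0],[0,0,0],0]])

```text
time: 3.92
tool_pos: [0.5143, 0.1254, 0.128]
tcp_rot: [-2.634, -1.712, 0.0]
wrist_force: [-0.2, 0.5, 0.6]
width: -0.001
grip_force: 0.0
```

>>> step_arm(targets=[[[0,0,0],[0,0,2],0],[[0,0,0],[0,0,2],0],[[0,0,0],[0,0,1],0],[[0,0,0],[0,0,0],0],[[0,0,0],[0,0,0],0]])

```text
time: 4.33
tool_pos: [0.5145, 0.1254, 0.124]
tcp_rot: [-2.634, -1.712, 0.0]
wrist_force: [-3.8, 0.3, 11.0]
width: 0.001
grip_force: 4.9
```

```bash
python3 -c "
from h import *
left((0,.006,.0515),1)"
```

```text
t 4.33 tip in box mm [-1.   6.6 51.4] F [-3.8  0.3 11. ] width 0.0 q [0.19 0.18 2.07 0.   0.89 0.61]
turn [-0.  0. -0.] shift now [-0.6  1.  -0.1] shift turned [-0.6  1.  -0.1]
[-0.  0. -0.] pre [-1.  1. -0.] post [-1.  1. -0.]
```

>>> step_arm(targets=[[[0,0,0],[0,0,1],0],[[0,0,0],[0,0,0],0],[[0,0,0],[0,0,0],0]])

```text
time: 4.58
tool_pos: [0.5145, 0.1254, 0.124]
tcp_rot: [-2.634, -1.712, 0.001]
wrist_force: [-6.2, -0.9, 16.5]
width: 0.005
grip_force: 8.2
```

Force rose with no further motion, so the tab is at its stop. I'll raise the tool and move behind the rib.

>>> step_arm(targets=[[[0,0,0],[0,0,-20],0],[[0,0,0],[0,0,-25],0],[[0,0,0],[-20,1,-10],0],[[0,0,0],[-35,0,0],0],[[0,0,0],[-32,0,0],0]])

```text
time: 5.0
tool_pos: [0.4808, 0.045, 0.1783]
tcp_rot: [2.63, 1.714, 0.004]
wrist_force: [-0.4, -0.5, 0.3]
width: -0.002
grip_force: 0.0
```

>>> step_arm(targets=[[[0,0,0],[0,0,0],0],[[0,0,0],[0,0,0],0],[[0,0,0],[0,0,0],0]])

```text
time: 5.25
tool_pos: [0.4803, 0.0454, 0.1771]
tcp_rot: [2.635, 1.711, 0.001]
wrist_force: [0.2, -0.1, 0.7]
width: -0.0
grip_force: 0.0
```

Run:
```python
from h import *
import cv2
im=read_camera("side")[150:300,130:320,::-1]; cv2.imwrite("pics/side2.png",cv2.resize(im,None,fx=4,fy=4,interpolation=cv2.INTER_CUBIC))
left((0,-.080,.070),1)
```

```text
t 5.3 tip in box mm [  0.4 -79.8 104.5] F [ 0.2 -0.  -0.3] width -0.0 q [0.04 0.02 2.13 0.   0.99 0.46]
turn [ 0.    -0.001 -0.   ] shift now [-0.2 -0.4 34.5] shift turned [-0.2 -0.4 34.5]
[ 0.    -0.001 -0.   ] pre [-0. -0. 35.] post [-0. -0. 35.]
```

View pics/side2.png

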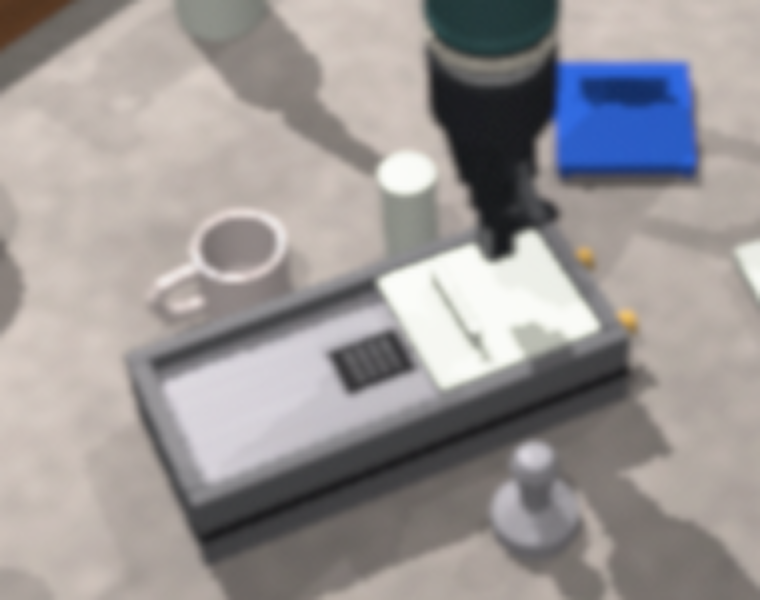

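The tab is now flush with the deck (crop 370,360), the cover is still seated, and the tip hovers behind the rib (495,245). I'll lower to about 70 mm and push +x gently.

>>> step_arm(targets=[[[0,0,0],[0,0,15],0],[[0,0,0],[0,0,12],0],[[0,0,0],[0,0,7],0],[[0,0,0],[0,0,0],0],[[0,0,0],[0,0,0],0]])

```text
time: 5.72
tool_pos: [0.48, 0.046, 0.1428]
tcp_rot: [-2.633, -1.713, 0.002]
wrist_force: [-0.5, 0.3, -0.0]
width: -0.001
grip_force: 0.0
```

>>> step_arm(targets=[[[0,0,0],[4,0,0],0],[[0,0,0],[4,0,0],0],[[0,0,0],[4,0,0],0],[[0,0,0],[4,0,0],0],[[0,0,0],[4,0,0],0]])

```text
time: 6.13
tool_pos: [0.4886, 0.0639, 0.1438]
tcp_rot: [2.633, 1.712, 0.0]
wrist_force: [-0.6, -2.7, 1.3]
width: 0.001
grip_force: 1.2
```

```bash
python3 -c "
from h import *
left((0,.054,.070),1)"
```

```text
t 6.13 tip in box mm [  0.4 -60.1  71.2] F [-0.6 -2.7  1.3] width 0.0 q [ 0.08  0.08  2.14 -0.    0.92  0.5 ]
turn [0.001 0.    0.   ] shift now [114.1  -0.4   1.2] shift turned [114.1  -0.4   1.2]
[0.001 0.    0.   ] pre [40. -0.  0.] post [40. -0.  0.]
```

>>> step_arm(targets=[[[0,0,0],[6,0,0],0],[[0,0,0],[6,0,0],0],[[0,0,0],[6,0,0],0],[[0,0,0],[6,0,0],0],[[0,0,0],[6,0,0],0]])

```text
time: 6.55
tool_pos: [0.5005, 0.0917, 0.1432]
tcp_rot: [2.634, 1.712, -0.0]
wrist_force: [-1.4, -2.4, 1.3]
width: -0.0
grip_force: 1.3
```

>>> step_arm(targets=[[[0,0,0],[6,0,0],0],[[0,0,0],[6,0,0],0],[[0,0,0],[6,0,0],0],[[0,0,0],[6,0,0],0],[[0,0,0],[6,0,0],0]])

```text
time: 6.97
tool_pos: [0.5127, 0.1191, 0.1432]
tcp_rot: [-2.634, -1.712, 0.0]
wrist_force: [-1.0, -2.3, 1.7]
width: -0.003
grip_force: 1.3
```

>>> step_arm(targets=[[[0,0,0],[6,0,0],0],[[0,0,0],[6,0,0],0],[[0,0,0],[6,0,0],0],[[0,0,0],[6,0,0],0],[[0,0,0],[6,0,0],0]])

```text
time: 7.38
tool_pos: [0.5249, 0.1465, 0.1432]
tcp_rot: [-2.634, -1.712, 0.0]
wrist_force: [-0.4, -1.6, 1.5]
width: 0.001
grip_force: 1.3
```

Run:
```python
from h import *
import cv2
im=read_camera("side")[150:300,130:320,::-1]; cv2.imwrite("pics/side3.png",cv2.resize(im,None,fx=4,fy=4,interpolation=cv2.INTER_CUBIC))
left((0,.054,.070),1)
```

```text
t 7.43 tip in box mm [ 0.2 31.4 70.8] F [ 0.2  0.4 -0. ] width -0.0 q [0.23 0.18 2.03 0.   0.93 0.64]
turn [ 0.    -0.002 -0.   ] shift now [22.6 -0.3  0.8] shift turned [22.6 -0.2  0.8]
[ 0.    -0.002 -0.   ] pre [23. -0.  1.] post [23. -0.  1.]
```

View pics/side3.png

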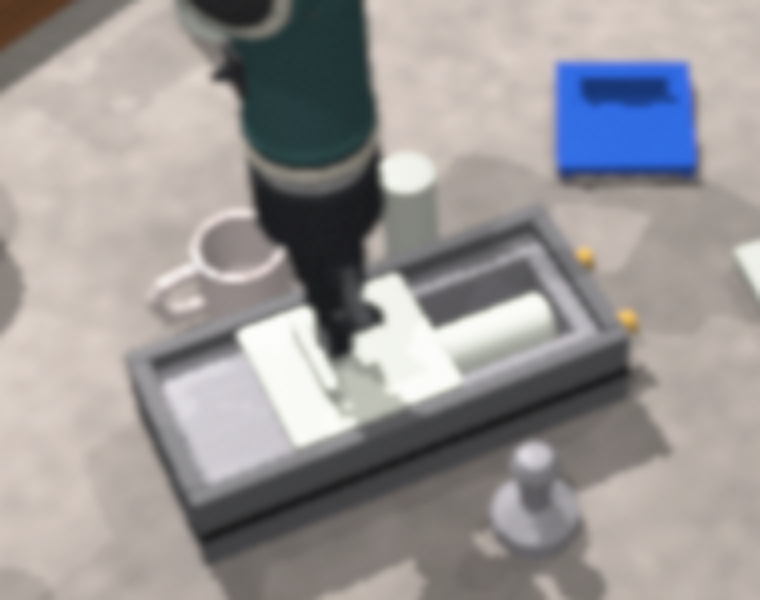

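The cover is sliding flat over the tab, with its trailing edge near crop 420-460, 280-385. The well is mostly open and the cup and cartridge are untouched. Another 32 mm of push, then retract.

>>> step_arm(targets=[[[0,0,0],[7,0,0],0],[[0,0,0],[7,0,0],0],[[0,0,0],[7,0,0],0],[[0,0,0],[6,0,0],0],[[0,0,0],[5,0,0],0]])

```text
time: 7.85
tool_pos: [0.538, 0.176, 0.1431]
tcp_rot: [-2.634, -1.712, -0.0]
wrist_force: [-1.3, -1.9, 1.4]
width: -0.001
grip_force: 0.7
```

>>> step_arm(targets=[[[0,0,0],[0,0,0],0],[[0,0,0],[-5,0,0],0],[[0,0,0],[-7,0,0],0],[[0,0,0],[0,0,-30],0],[[0,0,0],[0,0,-40],0]])

```text
time: 8.27
tool_pos: [0.529, 0.1623, 0.2091]
tcp_rot: [-2.632, -1.709, 0.016]
wrist_force: [1.4, 0.5, 0.4]
width: 0.001
grip_force: 0.0
```

>>> step_arm(targets=[[[0,0,0],[0,0,-40],0],[[0,0,0],[-40,0,-20],0],[[0,0,0],[-40,0,0],0],[[0,0,0],[-40,0,0],0],[[0,0,0],[-40,0,0],0]])

```text
time: 8.68
tool_pos: [0.4679, 0.0189, 0.2727]
tcp_rot: [2.632, 1.712, 0.002]
wrist_force: [0.5, -0.9, 0.2]
width: -0.0
grip_force: 0.0
```

>>> step_arm(targets=[[[0,0,0],[-40,0,0],0],[[0,0,0],[-40,0,0],0],[[0,0,0],[-40,0,0],0],[[0,0,0],[0,0,0],0],[[0,0,0],[0,0,0],0]])

```text
time: 9.1
tool_pos: [0.4189, -0.0913, 0.2719]
tcp_rot: [2.639, 1.704, 0.001]
wrist_force: [0.9, -1.0, -0.2]
width: -0.001
grip_force: 0.0
```

Run:
```python
from h import *
import cv2
from scipy.optimize import minimize_scalar
im=read_camera("side");cv2.imwrite("pics/side4.png",cv2.resize(im[150:300,130:320,::-1],None,fx=4,fy=4,interpolation=cv2.INTER_CUBIC))
im=read_camera("top");cv2.imwrite("pics/top4.png",cv2.resize(im[130:310,70:350,::-1],(800,514),interpolation=cv2.INTER_CUBIC))
p=np.load("p.npy")
for c in("side","top"):
    for d in tip_of(c,"cover_mid")[:3]:
        r=minimize_scalar(lambda y:np.sum((proj(c,box(p,(0,y,.064)))-d["at"][::-1])**2),bounds=(-.15,.15),method="bounded");print(c,d["score"],d["at"],"y",r.x,"res px",r.fun**.5,"travel",r.x+.076)
left((0,0,.2),1)
```

```text
side 0.93 [176.0, 286.4] y -0.14999576037437748 res px 40.502418714748394 travel -0.07399576037437748
side 0.85 [222.6, 350.7] y -0.14999576037437748 res px 72.88328422289432 travel -0.07399576037437748
side 0.58 [241.5, 203.8] y 0.05461190988702364 res px 2.296206921369827 travel 0.13061190988702365
top 0.78 [268.4, 309.6] y -0.14999576037437748 res px 66.79707805009669 travel -0.07399576037437748
top 0.68 [195.4, 199.7] y 0.0466124926561977 res px 2.1819338471478265 travel 0.1226124926561977
top 0.62 [186.4, 314.0] y -0.14999576037437748 res px 61.0335572099858 travel -0.07399576037437748
t 9.3 tip in box mm [-1.000e-01 -2.268e+02  1.993e+02] F [ 0.6  0.9 -0.1] width -0.0 q [-0.27 -0.19  2.14  0.    1.2   0.15]
turn [ 0.    -0.     0.001] shift now [226.8   0.3  -0.6] shift turned [ 2.268e+02  1.000e-01 -7.000e-01]
[ 0.    -0.     0.001] pre [40.  0. -0.] post [40.  0. -0.]
```

View pics/top4.png

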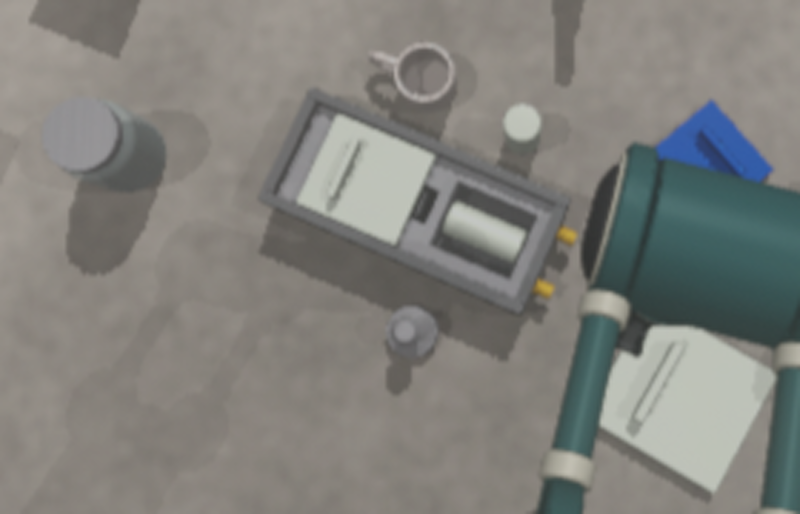

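View pics/side4.png

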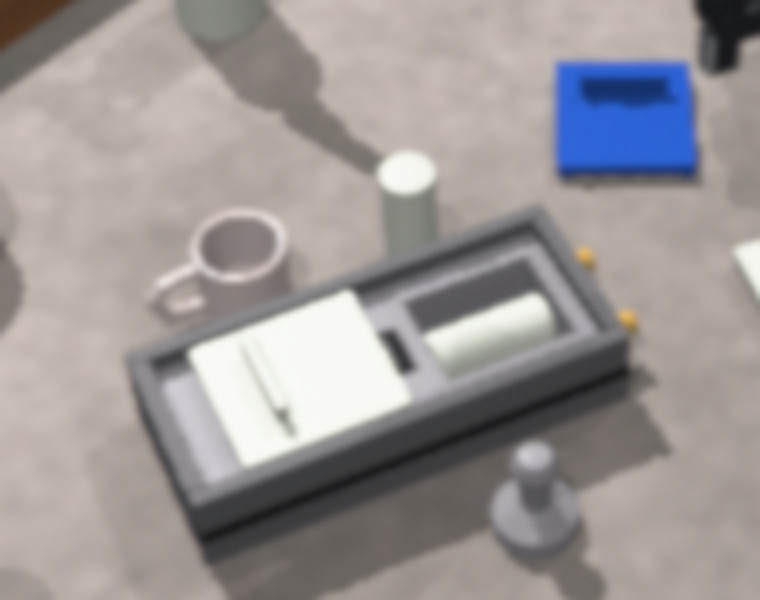

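The well is fully open with its cartridge visible (top crop 485,232), and the cover lies flat on the deck at about 368,178 after roughly 127 mm of travel. The other objects haven't moved and the arm is clear.

```bash
python3 -c "
from workcell import *
print(finish_job())"
```

```text
the job is handed in; nothing more can be done
None
```

The job is handed in: the tab is pressed to its stop, the cover was slid about 127 mm and lies flat on the landing deck, the filter well is fully uncovered, and nothing else visible in the pictures moved.

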